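# Clip a slide carrier into the imaging stage

## Robot

A 6-joint arm with a two-finger parallel gripper is mounted at the origin on the work surface; the furniture and walls round the work are solid. World frame = base frame: x ahead of the robot, y to its left, z up, the work surface at z = 0. Lengths are in m, angles in degrees, forces in N, time in s.
With the tool pointing down it reaches from about 0.275 to 0.775 m from the base axis. Payload 14.6 kg.
Tool frame: the origin (TCP) lies at the very end of the fingers, on their centre line; the grasp point (between the pads) lies manip.grip_point_offset behind it (manip.grip_point_offset is the distance from the TCP to the grasp point, in m); z points along the fingers, y is the line along which they close (so a half turn about z gives the same grasp; the last joint's range is limited). The gripper opens to 85 mm and grips with 20 to 120 N. Pads are 22 mm wide; open, the fingers measure 114 mm over their backs; the gripper's body (76 mm by 85 mm) begins 54 mm behind the grasp point. The pads swing forward as they close: fully open they stand 13 mm farther back than shut.
Start: joints at [-72.324, 15.075, -2.767, 72.158, 0, 81.102], TCP at [0.235, -0.47, 0.231] pointing down, gripper open.
Joint ranges: [-151.79, 151.79], [-50.71, 97.33], [-67.44, 78.34], [-121.81, 120.89], [-77.56, 73.72], [-180, 180]. Speed limits (degrees/s): [108.29, 108.29, 147.25, 159.86, 180, 180].

## Interface

Orientations are given as [roll, pitch, yaw] about the fixed x, y, z axes, in that order (R = Rz(yaw) Ry(pitch) Rx(roll)).
In Python, from rig import manip, capture, get_calibration gives the robot as it stands. The module is installed in compiled form; this text tells all that it offers.
- The arm moves only by the tool carry_out, never from a script. Its argument "plan" is a list of rows, each an object with "offset": the shift along the tool's x, y, z in mm, a list of three; "turn": the turn about the tool's z in rad. A call has 1 to 10 rows; each row is the pose to reach, as a shift and turn from the pose commanded when the call began, along the tool's axes at that moment; what a row does not reach only later rows make up. A row lasts 1/8 s, in which the tool goes at most 62.5 mm and 10.7 degrees, less where a joint would pass 70% of its speed; a pose out of reach is approached as far as the arm can. A call with a gripper value outside its range is refused whole. "fingers" is the opening, from 0 (shut) to 1 (fully open), set as the call begins (left out, the last holds). The fingers move at their own pace and stop on an object; the grip force is fixed at half the most. Time passes only in rows, so rows that repeat a pose let the fingers close. It gives the time, the measured TCP pose, the force, the opening and the grip force at its end, in the units of the state.
- manip.read_state(): the state, without advancing time (a new reading comes with each control period).
- capture(name): name is "side" or "top" or "wrist"; returns (picture, depth): 480x640x3 uint8, red, green, blue; 480x640 float32, m along the optical axis (not along the pixel's ray), 0 where there is no reading.
- get_calibration(name): a dict with "K" (3x3 intrinsics, pixels), "xyz" and "orientation" of the camera in the world. Camera axes: x right, y down, z forward; pixel columns grow to the right and rows downward; lengths in m; the calibration is good to about 2 mm. A picture is of the moment at which its call begins: read the wrist's pose just before it. get_calibration takes no time and is no camera call; for the wrist camera it gives the pose at the moment of the call.
- manip.sign_off(): hands the job in; it is judged then, once.
The state is a dict: "time_s": time; "qpos": joint angles; "qvel": joint speeds; "joint_torque": joint torques, N m; "ee_pos": TCP position; "tcp_rot": TCP orientation; "contact_force": force on the tool from outside, world axes, zero at the start; "moment": the same for the moment, N m; "grip_width": finger opening in m; "gripper_force": force on a finger pad.
Only numpy, scipy, OpenCV 4.12 (cv2) and the standard library are available. Lean on these libraries where they do the work, as an engineer would, in place of code of your own. Each camera call takes 0.05 s, during which the arm holds its last target. There are 200 camera calls.

## Task

Load the two-slide carrier into the low imaging stage: pick it up by its rib, keep it level, lay it flat on the loading apron in front of the converging black guides, and push it gently home between them until both spring clips have snapped into its side notches and hold it there. It carries glass, so never force it; leave everything else on the bench where it is and let go at the end.

Things in the scene. Friction and masses are not known exactly. Their poses are not given: they have to be found in the camera images.
- carrier: Slide carrier: grey plate 88 mm long (x), 68 wide (y), 12 high, upright corners chamfered 2.5 mm, a notch 16 mm long and 4 deep in the middle of each long side, two glass microscope slides along it (tops 13 mm up), and between them a grip rib, 52 mm long (x), 10 thick (y), top 28 mm above the underside. Origin: centre of the underside. Both ends are alike, either may go first. About 0.14 kg.
- stage: Low XY imaging stage fixed to the bench; flat smooth top plate 35 mm up, 126 mm wide (y), from x = -160 to 72 mm. x: the way the carrier is pushed in; y: left; origin on the bench. The plate, with all on it, is on XY slides locked wherever they were left, up to 20 mm off mid-travel in x, 6 mm in y. This shift is NOT measured; the figures given here are for mid-travel: see or feel the rest.
- apron (a point): On the top plate (z = 35 mm), a place to lay the carrier's centre before pushing (it may overhang the plate's edge): stage x = -128 mm, y = 0, whatever the slides' shift. Open apron up to x = -86; then two slippery black converging guides, 13 mm high, inner faces 107 mm apart at x = -82, 70.5 mm at x = -44, parallel to x = -11. Axes as the stage's.
- seat (a point): Where the carrier's underside centre rests when clipped home, for slides at mid-travel (stage x = y = 0, z = 35 mm). At x = -10 to 8 two sprung clip noses, ramped towards the mouth, snap into the carrier's side notches; at x = 36 to 60 steel lips over the far corners, 13.5 mm above the plate, bar the way in from above. 2 mm of play past home, then rubber end stops.
- register_plunger (a joint): Sprung plunger at the middle of the far end, m: 0 = free, about 0.005 with the carrier clipped home, 0.007 or a little more with the carrier pressed on the end stops. It pushes back with 2.4 to 4.7 N and is damped.
- clip_left (a joint): Left spring clip, rad: 0 = shut, about 0.12 while the carrier's side passes its nose; it springs back to about 0 in the carrier's notch. Passing both noses, and then the plunger, takes a push of about 4 to 7 N; the end stops are felt as a steep rise beyond. A push that makes 25 N or more on the stage is too much.
- clip_right (a joint): Right spring clip, rad, likewise.
- dish: Bystander: round lidded sample dish 90 mm across, 16 mm high; origin at the centre of its underside. It may have changed places with the carrier.
- vial: Bystander: small glass vial with dark cap, 21 mm across, 48 mm high; origin at the centre of its underside.
- dropper_bottle: Bystander: amber dropper bottle 36 mm across, 106 mm high; origin at the centre of its underside.
- tweezers: Bystander: tweezers lying flat, 117 mm long (y), 9 mm high; origin at the centre of the underside.
Things that resemble listed ones, but are neither listed nor needed, are in the scene too. There is more than one size of the carrier; the one meant has the size given above.

How it is judged:
By the outcome, as a careful person would: the job done as asked, in the order asked, and still so for the second after the job is handed in, with the robot touching nothing.
It also fails if it takes over 64 s, if anything falls off the work surface, if the arm or the gripper's body presses on something with over 40 N, if the wrist force passes 120 N, or if a joint passes its speed limit or range.

## Working session

There is one attempt and no reset: what is moved stays moved. The work goes in short steps, Python scripts to look and compute and a tool call to move; the robot and the scene stay as the last step left them, time stands still between calls to the robot, and variables do not carry over. Pictures are saved under pics/ and viewed, at most 10 in all, crops included, and the job is handed in when it is done.

Besides the shell and the picture viewer there is one more tool, called after ">>>" in YAML: its name, and indented under it one key for each argument. carry_out: Moves the arm, as the interface text tells. Its arguments: {"type":"object","properties":{"plan":{"type":"array","items":{"type":"object","properties":{"offset":{"type":"array","items":{"type":"number"}},"turn":{"type":"number"}}}},"fingers":{"type":"number"}},"required":["plan"]}

```bash
mkdir -p pics
cat > h.py <<'E'
import numpy as np, cv2
from scipy.spatial.transform import Rotation as R
from rig import manip, capture, get_calibration
def cam(n):
    c=get_calibration(n); return np.array(c["K"]),np.array(c["xyz"]),R.from_euler('xyz',c["orientation"],degrees=True).as_matrix()
def onplane(c,px,z):
    K,t,M=c; px=np.atleast_2d(px).astype(float)
    d=np.c_[px,np.ones(len(px))]@np.linalg.inv(K).T@M.T
    return t+d*((z-t[2])/d[:,2])[:,None]
def cloud(c,dep):
    K,t,M=c; v,u=np.mgrid[:480,:640]
    p=np.stack([(u-K[0,2])/K[0,0]*dep,(v-K[1,2])/K[1,1]*dep,dep],-1)
    return p@M.T+t
def proj(c,p):
    K,t,M=c; q=(np.atleast_2d(p)-t)@M@K.T; return q[:,:2]/q[:,2:]
def save(n,img,s=1): cv2.imwrite(n,cv2.resize(img[:,:,::-1],None,fx=s,fy=s,interpolation=cv2.INTER_CUBIC))
E
python3 - <<'E'
from h import *
print(manip.grip_point_offset, manip.read_state())
for n in("top","side"):
    c=cam(n);i,d=capture(n);save(f"pics/{n}0.png",i);np.savez(f"{n}0.npz",i=i,d=d);print(n,c[1],get_calibration(n)["orientation"],c[0][0])
E
```

```text
0.0187 {'time_s': 0.0, 'qpos': array([-7.23269522e+01,  1.51001670e+01, -2.80538005e+00,  7.21594229e+01,
        1.69842276e-03,  8.11001374e+01]), 'qvel': array([-0.03815115,  0.04335787, -0.10353101,  0.0372177 , -0.04794046,
       -0.09450765]), 'joint_torque': array([-3.62218489e-03, -6.37624884e+01,  3.84569871e+01,  1.40107187e-02,
       -1.57233508e-04, -3.20105585e-05]), 'ee_pos': array([ 0.23474956, -0.46926561,  0.23080269]), 'tcp_rot': array([-1.79936075e+02, -1.17293488e-02,  2.65729030e+01]), 'contact_force': array([ 0.39346112,  0.02316127, -0.84710581]), 'moment': array([ 0.01331499, -0.05937027, -0.01965414]), 'gripper_force': 0.0, 'grip_width': 0.08539472491222966}
top [ 0.42074618 -0.09945699  0.97843477] [-171.26753423   -0.29368584  -90.41118979] [475.9074554    0.         326.60808612]
side [ 0.074983   -0.84212444  0.73209307] [-127.03841223   -0.34134191  -33.41761817] [518.1699686    0.         319.44275635]
```

View pics/top0.png

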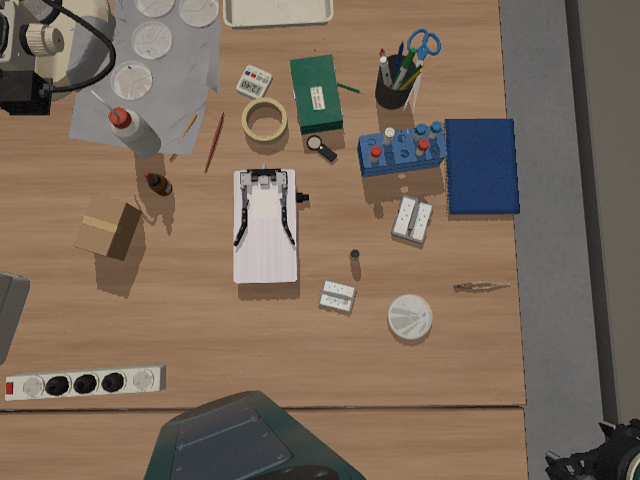

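View pics/side0.png

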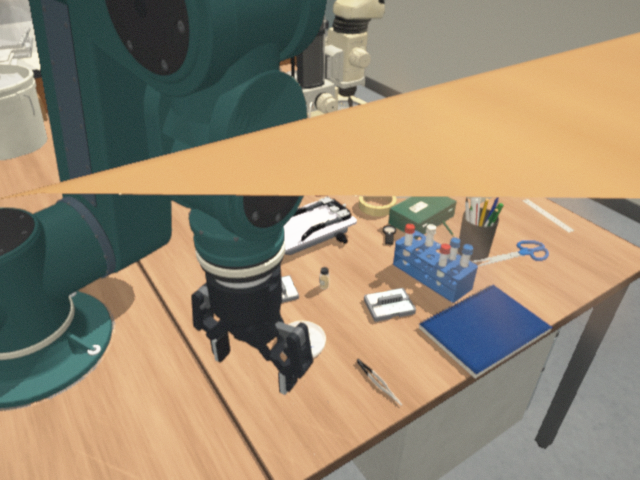

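The two look-alike carriers are at top (412,220) and (338,296). The dish is at (410,317), and the stage is at (266,226) with its mouth facing down the picture. The first carrier looks like the full-size one, so I'll measure both and take a close crop.

Run:
```python
from h import *
z=np.load("top0.npz");i,d=z["i"],z["d"];c=cam("top");P=cloud(c,d)
s=np.load("side0.npz");Ps=cloud(cam("side"),s["d"])
for px in [(400,120),(550,150),(200,180)]: print("side",px,s["d"][px[1],px[0]],Ps[px[1],px[0]].round(3))
print("table z",np.median(P[330:350,250:300,2]))
hsv=cv2.cvtColor(i,cv2.COLOR_RGB2HSV)
m=((hsv[...,1]<45)&(hsv[...,2]>90)).astype(np.uint8)
n,l,st,ce=cv2.connectedComponentsWithStats(m)
for k in range(1,n):
    x,y,w,h,a=st[k]
    if a>300 and 220<x<450 and 150<y<330:
        ct=max(cv2.findContours((l==k).astype(np.uint8),0,2)[0],key=cv2.contourArea)
        zz=np.median(P[l==k][:,2])
        p=onplane(c,ct[:,0,:],0.012 if a<3000 else .035)
        r=cv2.minAreaRect((p[:,:2]*1000).astype(np.float32))
        print(st[k],"z",zz.round(4),r)
crop=i[150:330,215:455];save("pics/c0.png",crop,3.3)
```

```text
side (400, 120) 0.0 [ 0.075 -0.842  0.732]
side (550, 150) 0.0 [ 0.075 -0.842  0.732]
side (200, 180) 0.0 [ 0.075 -0.842  0.732]
table z -0.0013030839382449089
[ 233  169   64  115 6258] z 0.034 ((603.71923828125, 19.526817321777344), (232.00802612304688, 126.74781036376953), 1.002500057220459)
[ 391  195   43   48 1266] z 0.0118 ((620.169189453125, -282.994873046875), (68.05177307128906, 88.18450927734375), 71.47242736816406)
[318 280  38  32 862] z 0.0092 ((462.0301513671875, -125.11131286621094), (67.97662353515625, 52.217227935791016), 75.57444763183594)
[ 388  295   44   44 1530] z 0.0139 ((419.3231506347656, -271.0325622558594), (86.8492431640625, 85.3801498413086), 89.57575988769531)
```

View pics/c0.png

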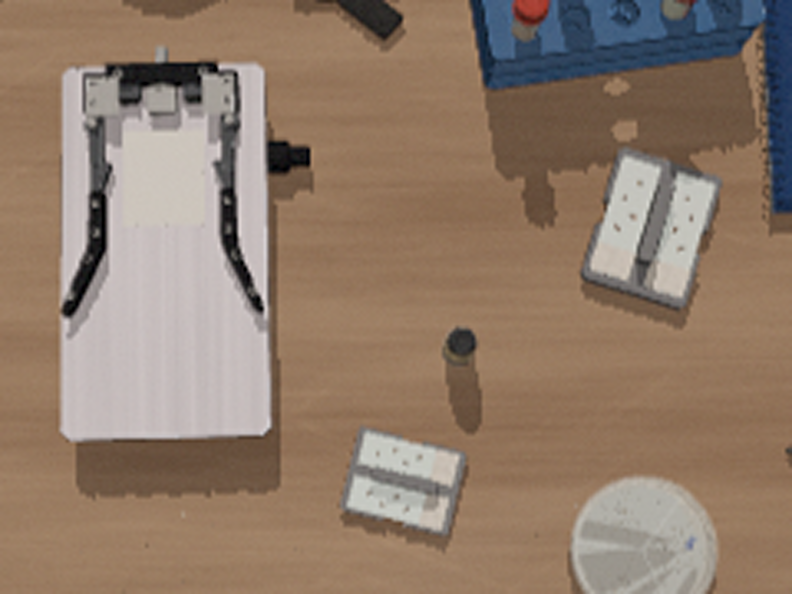

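The crop confirms it: the carrier at (412,220) has a rib, side notches and measures 88 x 68 mm. The one at (338,296) measures only 68 x 52 mm, so it is the decoy. The stage mouth faces the robot, with its plate edge at row 283. I'll hover over the carrier next.

```bash
cat >> h.py <<'E'
def go(x,y,z,yaw):
    s=manip.read_state(); p=np.array(s["ee_pos"]); M=R.from_euler('xyz',s["tcp_rot"],degrees=True).as_matrix()
    dy=(yaw-s["tcp_rot"][2]+180)%360-180
    print("offset",((np.array([x,y,z])-p)@M*1000).round(1),"turn",round(-np.radians(dy),4),"now",p.round(4),np.round(s["tcp_rot"],2),"t",round(s["time_s"],2),"F",np.round(s["contact_force"],1))
E
python3 - <<'E'
from h import *
go(.620,-.283,.15,161.5)
E
```

```text
offset [427.9   5.7  81. ] turn -2.3549 now [ 0.2348 -0.4693  0.2309] [-1.7995e+02 -1.0000e-02  2.6570e+01] t 0.1 F [ 0.6  0.  -0.2]
```

>>> carry_out:
  plan:
    - {"offset": [50,1,5],"turn": -0.18}
    - {"offset": [110,1,10],"turn": -0.36}
    - {"offset": [170,2,20],"turn": -0.54}
    - {"offset": [230,3,30],"turn": -0.72}
    - {"offset": [290,4,40],"turn": -0.9}
    - {"offset": [340,5,50],"turn": -1.08}
    - {"offset": [380,5,60],"turn": -1.26}
    - {"offset": [410,6,70],"turn": -1.44}
    - {"offset": [428,6,81],"turn": -1.62}
    - {"offset": [428,6,81],"turn": -1.8}

```text
time_s: 1.35
ee_pos: [0.6208, -0.2823, 0.1485]
tcp_rot: [-180.0, -0.1, 130.1]
contact_force: [-0.5, -0.1, 1.3]
grip_width: 0.0854
gripper_force: 0.0
```

Run:
```python
from h import *
go(.620,-.283,.15,161.5)
```

```text
offset [ 0.  -1.1 -1.5] turn -0.5475 now [ 0.6208 -0.2823  0.1485] [-1.7996e+02 -1.3000e-01  1.3013e+02] t 1.35 F [-0.5 -0.1  1.3]
```

>>> carry_out:
  plan:
    - {"offset": [0,0,0],"turn": -0.18}
    - {"offset": [0,0,0],"turn": -0.36}
    - {"offset": [0,0,0],"turn": -0.54}
    - {"offset": [0,0,0],"turn": -0.54}
  fingers: 0.55

```text
time_s: 1.85
ee_pos: [0.6202, -0.2833, 0.1499]
tcp_rot: [180.0, -0.0, 160.6]
contact_force: [-0.2, -0.5, -0.1]
grip_width: 0.0469
gripper_force: 0.0
```

Run:
```python
from h import *
c=cam("wrist");i,d=capture("wrist");save("pics/w1.png",i);np.savez("w1.npz",i=i,d=d,K=c[0],t=c[1],M=c[2])
print(c[1],get_calibration("wrist")["orientation"],c[0][0]);print(proj(c,[[.62,-.283,.012]]))
go(.620,-.283,.15,161.5)
```

```text
[ 0.54643222 -0.25772728  0.29221958] [1.62106317e+02 2.38252630e-02 7.04433938e+01] [391.01427769   0.         317.72188382]
[[318.65182634 234.76418956]]
offset [ 0.3  0.3 -0. ] turn -0.019 now [ 0.6202 -0.2834  0.15  ] [ 1.8000e+02 -3.0000e-02  1.6041e+02] t 1.9 F [-0.6 -0.6  0.2]
```

View pics/w1.png

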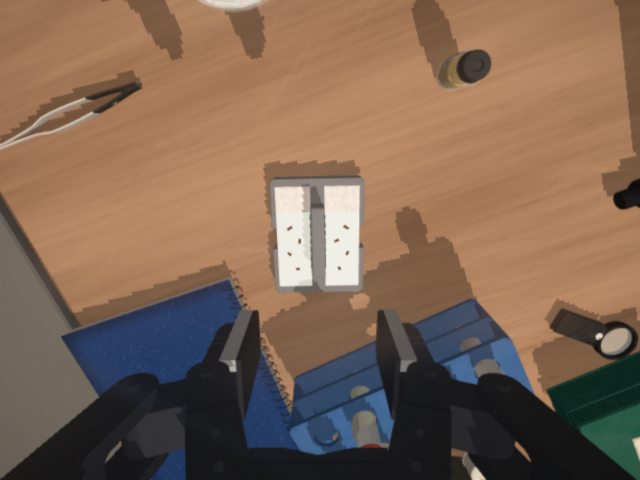

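In the wrist view the carrier is at (318,235), nearly square to the tool, with the rib at column ~318. The fingers stand clear of the tube rack.

```bash
cat >> h.py <<'E'
def rectfit(pts):
    r=cv2.minAreaRect((pts[:,:2]*1000).astype(np.float32)); return r
E
python3 - <<'E'
from h import *
z=np.load("w1.npz");c=(z["K"],z["t"],z["M"]);P=cloud(c,z["d"])
near=np.hypot(P[...,0]-.62,P[...,1]+.283)<.065
m=near&(P[...,2]>.021)&(P[...,2]<.04); print("rib",m.sum(),np.median(P[m],0),rectfit(P[m]))
hsv=cv2.cvtColor(z["i"],cv2.COLOR_RGB2HSV)
m=(near&(hsv[...,1]<50)&(hsv[...,2]>70)).astype(np.uint8)
n,l,st,ce=cv2.connectedComponentsWithStats(m);k=1+st[1:,4].argmax()
v,u=np.nonzero(l==k);print("plate",st[k],rectfit(onplane(c,np.c_[u,v],.012)))
E
```

```text
rib 1031 [ 0.61963141 -0.28377847  0.0273787 ] ((621.0513916015625, -284.3115539550781), (10.85986614227295, 51.50534439086914), 71.07633209228516)
plate [  270   176    94   116 10038] ((621.0562744140625, -284.32806396484375), (67.34523010253906, 88.31797790527344), 71.85873413085938)
```

Run:
```python
from h import *
go(.6210,-.2843,.0165,161.6)
```

```text
offset [ -1.1  -0.6 133.5] turn -0.0207 now [ 0.6202 -0.2834  0.15  ] [ 1.8000e+02 -3.0000e-02  1.6041e+02] t 1.9 F [-0.6 -0.6  0.2]
```

>>> carry_out:
  plan:
    - {"offset": [-1,-0.6,40],"turn": -0.018}
    - {"offset": [-1,-0.6,80],"turn": -0.018}
    - {"offset": [-1,-0.6,110],"turn": -0.018}
    - {"offset": [-1,-0.6,125],"turn": -0.018}
    - {"offset": [-1,-0.6,133],"turn": -0.018}
    - {"offset": [-1,-0.6,133],"turn": -0.018}

```text
time_s: 2.65
ee_pos: [0.6212, -0.2845, 0.0176]
tcp_rot: [-180.0, 0.0, 161.6]
contact_force: [0.4, 0.2, 0.2]
grip_width: 0.0469
gripper_force: 0.0
```

>>> carry_out:
  plan:
    - {"offset": [0,0,0],"turn": 0}
    - {"offset": [0,0,0],"turn": 0}
    - {"offset": [0,0,0],"turn": 0}
    - {"offset": [0,0,0],"turn": 0}
    - {"offset": [0,0,0],"turn": 0}
    - {"offset": [0,0,0],"turn": 0}
  fingers: 0

```text
time_s: 3.4
ee_pos: [0.6215, -0.2846, 0.0182]
tcp_rot: [-180.0, 0.1, 161.7]
contact_force: [-0.8, 0.5, 6.3]
grip_width: 0.0081
gripper_force: 59.5
```

Run:
```python
from h import *
go(.5,.018,.15,181)
```

```text
offset [ 210.3  249.  -132.1] turn -0.3374 now [ 0.6215 -0.2846  0.0182] [-1.7998e+02  8.0000e-02  1.6167e+02] t 3.4 F [-0.8  0.5  6.3]
```

>>> carry_out:
  plan:
    - {"offset": [0,0,-5],"turn": 0}
    - {"offset": [0,0,-20],"turn": 0}
    - {"offset": [0,0,-50],"turn": 0}
    - {"offset": [0,0,-90],"turn": 0}
    - {"offset": [0,0,-120],"turn": 0}
    - {"offset": [0,0,-132],"turn": 0}
    - {"offset": [0,0,-132],"turn": 0}

```text
time_s: 4.28
ee_pos: [0.6212, -0.2844, 0.1497]
tcp_rot: [-180.0, 0.0, 161.7]
contact_force: [-0.5, -0.1, -1.3]
grip_width: 0.0078
gripper_force: 58.7
```

Run:
```python
from h import *
go(.5,.018,.15,181)
```

```text
offset [210.2 249.   -0.5] turn -0.3373 now [ 0.6212 -0.2844  0.1497] [-1.7999e+02  5.0000e-02  1.6168e+02] t 4.28 F [-0.5 -0.1 -1.3]
```

Held: the force reads about -1.3 N, matching the carrier's weight. Next I carry it over the apron.

>>> carry_out:
  plan:
    - {"offset": [15,18,0],"turn": -0.03}
    - {"offset": [45,53,0],"turn": -0.08}
    - {"offset": [80,95,0],"turn": -0.14}
    - {"offset": [115,137,0],"turn": -0.2}
    - {"offset": [150,178,0],"turn": -0.26}
    - {"offset": [180,213,0],"turn": -0.3}
    - {"offset": [200,237,0],"turn": -0.33}
    - {"offset": [210,249,0],"turn": -0.337}
    - {"offset": [210,249,0],"turn": -0.337}
    - {"offset": [210,249,0],"turn": -0.337}

```text
time_s: 5.52
ee_pos: [0.5004, 0.0173, 0.149]
tcp_rot: [-180.0, -0.0, -179.1]
contact_force: [-0.8, 0.1, -2.8]
grip_width: 0.0078
gripper_force: 58.8
```

Run:
```python
from h import *
c=cam("wrist");i,d=capture("wrist");save("pics/w2.png",i);np.savez("w2.npz",i=i,d=d,K=c[0],t=c[1],M=c[2])
go(.5,.018,.15,181)
```

```text
offset [ 0.4  0.8 -1. ] turn -0.0014 now [0.5004 0.0172 0.149 ] [-1.7999e+02 -1.0000e-02 -1.7908e+02] t 5.58 F [-0.2 -1.3 -1.4]
```

View pics/w2.png

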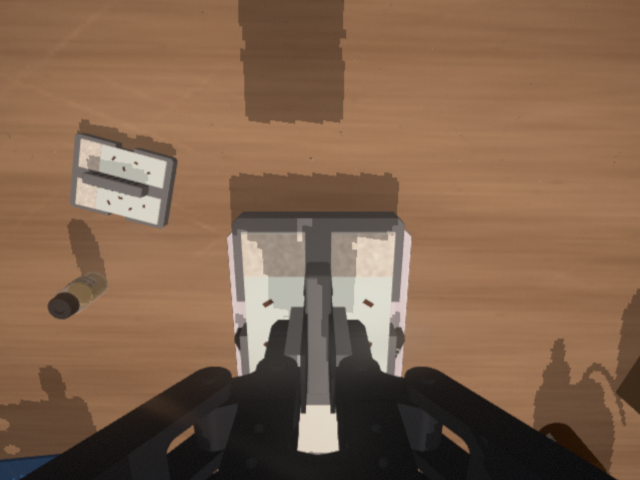

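The carrier is held level, with the stage plate's rim showing evenly on both sides (columns 230 and 410). I'll move forward to the apron point and descend to just above it.

>>> carry_out:
  plan:
    - {"offset": [-8,0,5],"turn": 0}
    - {"offset": [-20,0,25],"turn": 0}
    - {"offset": [-20,0,50],"turn": 0}
    - {"offset": [-20,0,75],"turn": 0}
    - {"offset": [-20,0,87],"turn": 0}
    - {"offset": [-20,0,90],"turn": 0}
    - {"offset": [-20,0,90],"turn": 0}
    - {"offset": [-20,0,90],"turn": 0}

```text
time_s: 6.58
ee_pos: [0.5205, 0.0183, 0.06]
tcp_rot: [-180.0, 0.1, -179.0]
contact_force: [-0.7, -0.4, -1.8]
grip_width: 0.008
gripper_force: 58.8
```

Run:
```python
from h import *
i,d=capture("side");c=cam("side");save("pics/s2.png",i[150:330,190:430],3.3);np.savez("s2.npz",i=i,d=d)
print(proj(c,[[.5207,.0168,.036],[.48,-.02,.036]]))
go(.5207,.0168,.054,181)
```

```text
[[273.54335248 234.108637  ]
 [265.63727944 248.16897488]]
offset [-0.3 -1.6  5.9] turn -0.0002 now [0.5204 0.0184 0.0599] [-1.7999e+02  6.0000e-02 -1.7901e+02] t 6.62 F [-0.1 -0.7 -2.1]
```

View pics/s2.png

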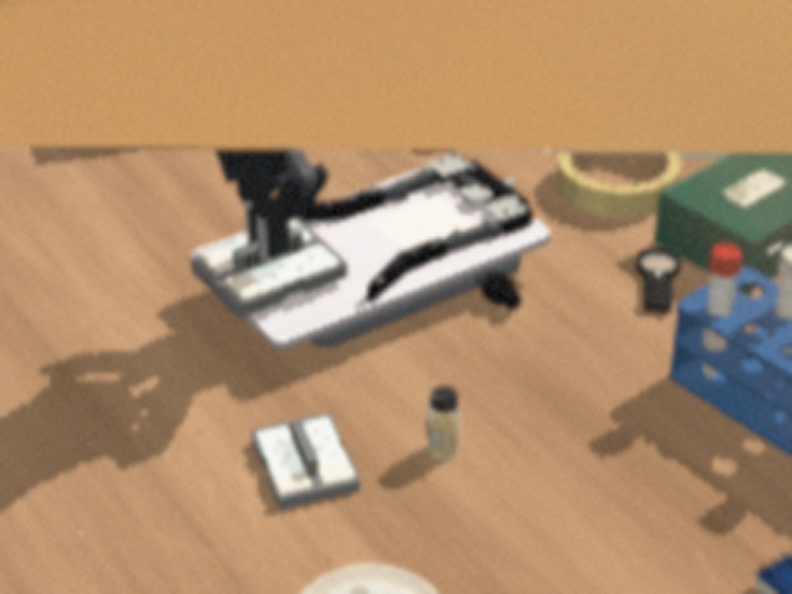

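The side crop shows the carrier at about (270,270), level just over the apron, with open plate ahead up to the guide tips at (375,290). I'll lower it by feel.

>>> carry_out:
  plan:
    - {"offset": [0,-1.5,2],"turn": 0}
    - {"offset": [0,-1.5,4],"turn": 0}
    - {"offset": [0,-1.5,5],"turn": 0}
    - {"offset": [0,-1.5,5.5],"turn": 0}
    - {"offset": [0,-1.5,5.5],"turn": 0}

```text
time_s: 7.25
ee_pos: [0.52, 0.0169, 0.0538]
tcp_rot: [-180.0, -0.0, -179.0]
contact_force: [-0.0, 1.1, -1.7]
grip_width: 0.008
gripper_force: 58.8
```

>>> carry_out:
  plan:
    - {"offset": [0,0,0.5],"turn": 0}
    - {"offset": [0,0,1.0],"turn": 0}
    - {"offset": [0,0,1.0],"turn": 0}

```text
time_s: 7.62
ee_pos: [0.5203, 0.0169, 0.0531]
tcp_rot: [-180.0, 0.0, -179.0]
contact_force: [-1.2, -1.0, 4.7]
grip_width: 0.0081
gripper_force: 59.6
```

>>> carry_out:
  plan:
    - {"offset": [0,0,0],"turn": 0}
    - {"offset": [0,0,0],"turn": 0}
    - {"offset": [0,0,0],"turn": 0}
    - {"offset": [0,0,0],"turn": 0}
    - {"offset": [0,0,-10],"turn": 0}
    - {"offset": [0,0,-30],"turn": 0}
    - {"offset": [0,0,-45],"turn": 0}
    - {"offset": [0,0,-50],"turn": 0}
  fingers: 0.3

```text
time_s: 8.62
ee_pos: [0.5205, 0.0168, 0.104]
tcp_rot: [-180.0, 0.1, -179.0]
contact_force: [-0.6, -0.3, -0.7]
grip_width: 0.0254
gripper_force: 0.0
```

>>> carry_out:
  plan:
    - {"offset": [20,0,0],"turn": 0}
    - {"offset": [50,0,0],"turn": 0}
    - {"offset": [70,0,0],"turn": 0}
    - {"offset": [75,0,0],"turn": 0}
    - {"offset": [75,0,0],"turn": 0}
  fingers: 0.25

```text
time_s: 9.25
ee_pos: [0.4455, 0.0155, 0.1029]
tcp_rot: [-180.0, 0.0, -179.0]
contact_force: [0.4, 0.0, -0.4]
grip_width: 0.0219
gripper_force: 0.0
```

Run:
```python
from h import *
c=cam("top");i,d=capture("top");np.savez("t3.npz",i=i,d=d);save("pics/t3.png",i[150:330,180:360],3.3)
go(.445,.0158,.039,181)
P=cloud(c,d)
m=(P[...,2]>.056)&(P[...,2]<.075)&(abs(P[...,0]-.52)<.06)&(abs(P[...,1]-.017)<.03)
m[:]=m
n,l,st,ce=cv2.connectedComponentsWithStats(m.astype(np.uint8))
for k in range(1,n):
    if st[k,4]>60: print(st[k],np.median(P[l==k],0),rectfit(P[l==k]))
```

```text
offset [ 0.8  0.3 63.9] turn -0.0003 now [0.4458 0.0155 0.1029] [-1.8000e+02  3.0000e-02 -1.7902e+02] t 9.3 F [ 0.   0.6 -0.4]
```

View pics/t3.png

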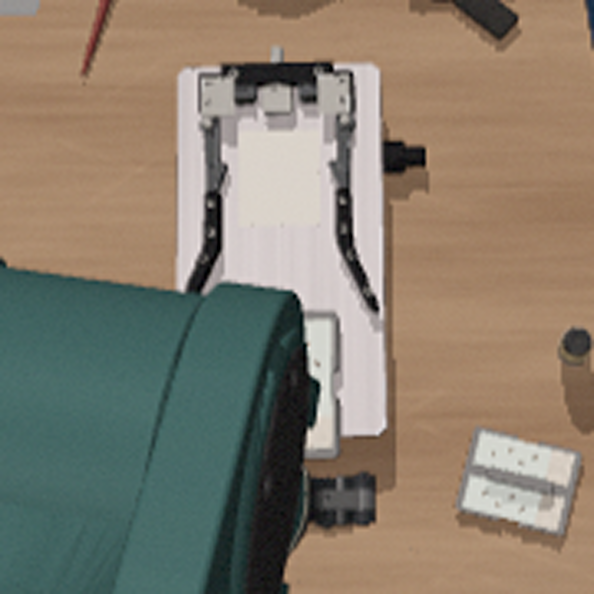

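The carrier lies flat and square on the apron, with its right edge at crop column ~338, in line with the guide channel (221–337). The fingers are behind it. I'll lower them and begin the push.

>>> carry_out:
  plan:
    - {"offset": [0,1,20],"turn": 0}
    - {"offset": [0,1,45],"turn": 0}
    - {"offset": [0,1,60],"turn": 0}
    - {"offset": [0,1,64],"turn": 0}
    - {"offset": [0,1,64],"turn": 0}
    - {"offset": [0,1,64],"turn": 0}

```text
time_s: 10.05
ee_pos: [0.4456, 0.0166, 0.0393]
tcp_rot: [-180.0, 0.1, -179.0]
contact_force: [0.3, -0.6, -0.1]
grip_width: 0.0212
gripper_force: 0.0
```

>>> carry_out:
  plan:
    - {"offset": [-4,0,0],"turn": 0}
    - {"offset": [-8,0,0],"turn": 0}
    - {"offset": [-12,0,0],"turn": 0}
    - {"offset": [-16,0,0],"turn": 0}
    - {"offset": [-20,0,0],"turn": 0}
    - {"offset": [-24,0,0],"turn": 0}
    - {"offset": [-28,0,0],"turn": 0}
    - {"offset": [-32,0,0],"turn": 0}
    - {"offset": [-36,0,0],"turn": 0}
    - {"offset": [-40,0,0],"turn": 0}

```text
time_s: 11.3
ee_pos: [0.4853, 0.0173, 0.0388]
tcp_rot: [180.0, -0.0, -179.0]
contact_force: [-0.6, 0.7, -0.0]
grip_width: 0.0216
gripper_force: 0.1
```

Run:
```python
from h import *
i,d=capture("side");save("pics/s3.png",i[170:290,190:370],4.4)
go(.594,.018,.039,181)
```

```text
offset [-1.082e+02 -1.100e+00 -1.000e-01] turn -0.0003 now [0.4858 0.0173 0.0388] [-1.8000e+02  3.0000e-02 -1.7902e+02] t 11.35 F [ 0.6 -0.4  0.2]
```

View pics/s3.png

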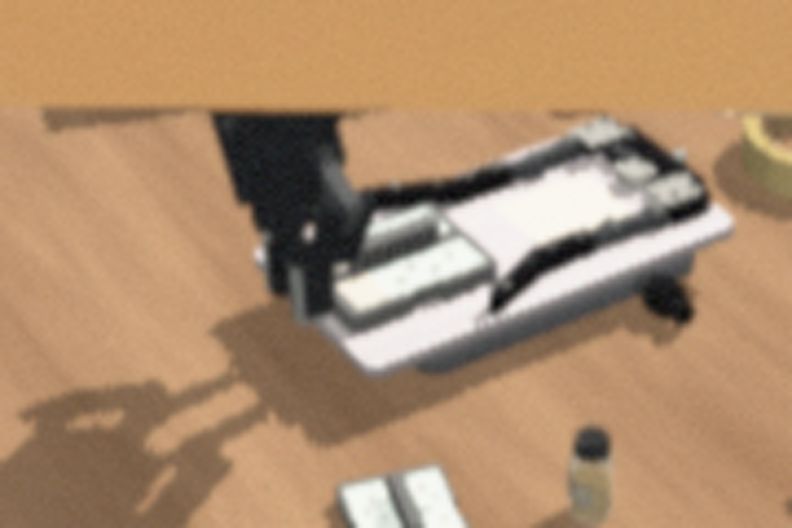

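The fingers sit flush behind the carrier (crop 310,290), and it is sliding flat with its front at the guide tips (490,290). I'll continue, reading the force.

>>> carry_out:
  plan:
    - {"offset": [-4,0,0],"turn": 0}
    - {"offset": [-8,0,0],"turn": 0}
    - {"offset": [-12,0,0],"turn": 0}
    - {"offset": [-16,0,0],"turn": 0}
    - {"offset": [-20,0,0],"turn": 0}
    - {"offset": [-24,0,0],"turn": 0}
    - {"offset": [-28,0,0],"turn": 0}
    - {"offset": [-32,0,0],"turn": 0}

```text
time_s: 12.35
ee_pos: [0.5173, 0.0178, 0.0388]
tcp_rot: [180.0, -0.0, -179.0]
contact_force: [0.2, 0.4, -0.4]
grip_width: 0.0217
gripper_force: 0.2
```

>>> carry_out:
  plan:
    - {"offset": [-3,0,0],"turn": 0}
    - {"offset": [-6,0,0],"turn": 0}
    - {"offset": [-9,0,0],"turn": 0}
    - {"offset": [-12,0,0],"turn": 0}
    - {"offset": [-15,0,0],"turn": 0}
    - {"offset": [-18,0,0],"turn": 0}
    - {"offset": [-21,0,0],"turn": 0}

```text
time_s: 13.22
ee_pos: [0.5382, 0.0182, 0.0388]
tcp_rot: [-180.0, 0.0, -179.0]
contact_force: [0.1, -0.7, 0.0]
grip_width: 0.0212
gripper_force: 0.2
```

>>> carry_out:
  plan:
    - {"offset": [-2,0,0],"turn": 0}
    - {"offset": [-4,0,0],"turn": 0}
    - {"offset": [-6,0,0],"turn": 0}
    - {"offset": [-8,0,0],"turn": 0}

```text
time_s: 13.72
ee_pos: [0.5461, 0.0184, 0.0387]
tcp_rot: [180.0, -0.0, -179.0]
contact_force: [-1.2, 1.2, 0.2]
grip_width: 0.0214
gripper_force: 0.2
```

>>> carry_out:
  plan:
    - {"offset": [-2,0,0],"turn": 0}
    - {"offset": [-4,0,0],"turn": 0}
    - {"offset": [-6,0,0],"turn": 0}
    - {"offset": [-8,0,0],"turn": 0}

```text
time_s: 14.22
ee_pos: [0.5538, 0.0186, 0.0387]
tcp_rot: [180.0, -0.0, -179.0]
contact_force: [-3.1, 0.3, 0.1]
grip_width: 0.0217
gripper_force: 1.3
```

>>> carry_out:
  plan:
    - {"offset": [-2,0,0],"turn": 0}
    - {"offset": [-4,0,0],"turn": 0}
    - {"offset": [-6,0,0],"turn": 0}
    - {"offset": [-8,0,0],"turn": 0}
    - {"offset": [-10,0,0],"turn": 0}
    - {"offset": [-12,0,0],"turn": 0}

```text
time_s: 14.98
ee_pos: [0.5662, 0.0187, 0.0388]
tcp_rot: [180.0, 0.0, -179.0]
contact_force: [-1.3, -0.5, 0.2]
grip_width: 0.0218
gripper_force: 0.6
```

>>> carry_out:
  plan:
    - {"offset": [-2,0,0],"turn": 0}
    - {"offset": [-4,0,0],"turn": 0}
    - {"offset": [-6,0,0],"turn": 0}
    - {"offset": [-8,0,0],"turn": 0}

```text
time_s: 15.48
ee_pos: [0.5741, 0.0188, 0.0388]
tcp_rot: [-180.0, 0.0, -179.0]
contact_force: [-0.7, 0.6, 0.8]
grip_width: 0.0214
gripper_force: 0.6
```

>>> carry_out:
  plan:
    - {"offset": [-2,0,0],"turn": 0}
    - {"offset": [-4,0,0],"turn": 0}
    - {"offset": [-6,0,0],"turn": 0}
    - {"offset": [-8,0,0],"turn": 0}

```text
time_s: 15.98
ee_pos: [0.5821, 0.0189, 0.0388]
tcp_rot: [180.0, -0.0, -179.0]
contact_force: [-1.5, 1.3, -0.6]
grip_width: 0.0215
gripper_force: 0.6
```

Run:
```python
from h import *
go(.594,.018,.039,181)
```

```text
offset [-11.9  -1.1  -0.2] turn -0.0003 now [0.5821 0.0189 0.0388] [ 180.     -0.   -179.02] t 15.97 F [-1.5  1.3 -0.6]
```

>>> carry_out:
  plan:
    - {"offset": [-1,0,0],"turn": 0}
    - {"offset": [-2,0,0],"turn": 0}
    - {"offset": [-3,0,0],"turn": 0}
    - {"offset": [-4,0,0],"turn": 0}

```text
time_s: 16.48
ee_pos: [0.586, 0.019, 0.0388]
tcp_rot: [180.0, -0.0, -179.0]
contact_force: [0.1, 1.2, 0.2]
grip_width: 0.0211
gripper_force: 0.6
```

>>> carry_out:
  plan:
    - {"offset": [-1,0,0],"turn": 0}
    - {"offset": [-2,0,0],"turn": 0}
    - {"offset": [-2,0,0],"turn": 0}

```text
time_s: 16.85
ee_pos: [0.5882, 0.019, 0.0388]
tcp_rot: [-180.0, 0.0, -179.0]
contact_force: [-1.1, -0.3, -0.8]
grip_width: 0.0215
gripper_force: 0.2
```

>>> carry_out:
  plan:
    - {"offset": [-1,0,0],"turn": 0}
    - {"offset": [-2,0,0],"turn": 0}
    - {"offset": [-2,0,0],"turn": 0}

```text
time_s: 17.23
ee_pos: [0.5897, 0.0192, 0.0387]
tcp_rot: [180.0, -0.0, -179.0]
contact_force: [-3.2, 0.6, 1.3]
grip_width: 0.0213
gripper_force: 2.0
```

>>> carry_out:
  plan:
    - {"offset": [-0.5,0,0],"turn": 0}
    - {"offset": [-1,0,0],"turn": 0}
    - {"offset": [-1,0,0],"turn": 0}

```text
time_s: 17.6
ee_pos: [0.5909, 0.0191, 0.0387]
tcp_rot: [180.0, -0.0, -179.0]
contact_force: [-4.2, 1.1, -0.1]
grip_width: 0.0216
gripper_force: 2.1
```

>>> carry_out:
  plan:
    - {"offset": [-0.5,0,0],"turn": 0}
    - {"offset": [-1,0,0],"turn": 0}
    - {"offset": [-1.5,0,0],"turn": 0}
    - {"offset": [-1.5,0,0],"turn": 0}

```text
time_s: 18.1
ee_pos: [0.5934, 0.019, 0.0391]
tcp_rot: [-180.0, 0.1, -179.0]
contact_force: [0.3, 0.8, 1.0]
grip_width: 0.0214
gripper_force: 0.0
```

>>> carry_out:
  plan:
    - {"offset": [-0.5,0,0],"turn": 0}
    - {"offset": [-1,0,0],"turn": 0}
    - {"offset": [-1,0,0],"turn": 0}

```text
time_s: 18.48
ee_pos: [0.5936, 0.0191, 0.0388]
tcp_rot: [-180.0, 0.0, -179.0]
contact_force: [0.5, 0.1, -0.2]
grip_width: 0.0216
gripper_force: 0.0
```

>>> carry_out:
  plan:
    - {"offset": [-0.5,0,0],"turn": 0}
    - {"offset": [-1,0,0],"turn": 0}
    - {"offset": [-1,0,0],"turn": 0}

```text
time_s: 18.85
ee_pos: [0.594, 0.0192, 0.0386]
tcp_rot: [180.0, -0.1, -179.0]
contact_force: [-4.8, -0.5, 2.0]
grip_width: 0.0218
gripper_force: 2.2
```

The push force dropped to zero at 0.5934, so it has snapped. I'll give it one more small gentle push in case one clip lags, then back off and look.

>>> carry_out:
  plan:
    - {"offset": [-0.5,0,0],"turn": 0}
    - {"offset": [-1,0,0],"turn": 0}
    - {"offset": [-1,0,0],"turn": 0}

```text
time_s: 19.23
ee_pos: [0.5953, 0.0193, 0.0387]
tcp_rot: [180.0, -0.0, -179.0]
contact_force: [-4.1, 0.9, -0.0]
grip_width: 0.0214
gripper_force: 2.3
```

>>> carry_out:
  plan:
    - {"offset": [5,0,0],"turn": 0}
    - {"offset": [20,0,0],"turn": 0}
    - {"offset": [20,0,-30],"turn": 0}
    - {"offset": [30,0,-80],"turn": 0}
    - {"offset": [60,0,-130],"turn": 0}
    - {"offset": [100,-40,-180],"turn": 0}
    - {"offset": [120,-90,-200],"turn": 0}
    - {"offset": [140,-140,-200],"turn": 0}
    - {"offset": [160,-200,-200],"turn": 0}
    - {"offset": [180,-260,-200],"turn": 0}

```text
time_s: 20.48
ee_pos: [0.4199, -0.2445, 0.2393]
tcp_rot: [-179.9, 0.1, -179.0]
contact_force: [1.7, 0.1, 0.4]
grip_width: 0.0217
gripper_force: 0.0
```

Run:
```python
from h import *
c=cam("top");i,d=capture("top");np.savez("t4.npz",i=i,d=d);save("pics/t4.png",i[160:290,220:310],4.5)
P=cloud(c,d);m=(P[...,2]>.056)&(P[...,2]<.07)&(abs(P[...,0]-.65)<.04)&(abs(P[...,1]-.02)<.03)
n,l,st,ce=cv2.connectedComponentsWithStats(m.astype(np.uint8))
for k in range(1,n):
    if st[k,4]>30: print(st[k],np.median(P[l==k],0),rectfit(P[l==k]))
go(.5,.0,.2,181)
```

```text
[260 188   6  27 134] [0.64749905 0.01994923 0.06137811] ((647.5850830078125, 20.822423934936523), (52.69312286376953, 10.655004501342773), 0.8318317532539368)
offset [-85.1 249.6  38.1] turn -0.0043 now [ 0.4182 -0.2505  0.239 ] [-1.7979e+02  5.0000e-02 -1.7924e+02] t 20.52 F [-1.5 -6.4 -0.9]
```

View pics/t4.png

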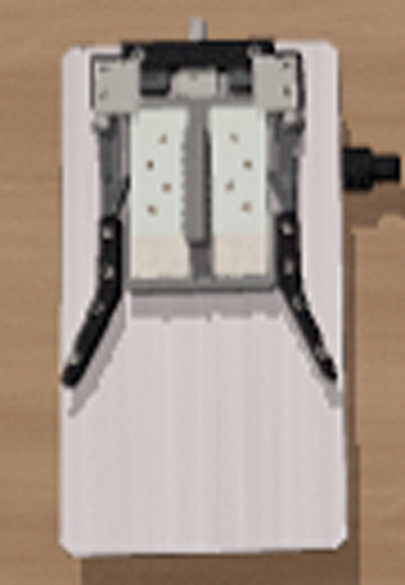

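The carrier sits square between both clips. Its rib centre is at x = 647.6 mm, against a seat of 647.7 mm from the plate fit, and it held there against the plunger after I let go. I'll let the arm settle, then hand in.

>>> carry_out:
  plan:
    - {"offset": [0,0,0],"turn": 0}
    - {"offset": [0,0,0],"turn": 0}
    - {"offset": [0,0,0],"turn": 0}
    - {"offset": [0,0,0],"turn": 0}
  fingers: 0.5

```text
time_s: 21.02
ee_pos: [0.4208, -0.2416, 0.2389]
tcp_rot: [-180.0, 0.0, -178.9]
contact_force: [1.1, -0.5, 0.1]
grip_width: 0.0426
gripper_force: 0.0
```

Run:
```python
from h import *
c=cam("top");i,d=capture("top");P=cloud(c,d);m=(P[...,2]>.056)&(P[...,2]<.07)&(abs(P[...,0]-.65)<.04)&(abs(P[...,1]-.02)<.02)
print(rectfit(P[m])); print(manip.sign_off())
```

```text
((647.2531127929688, 20.56877899169922), (52.04007339477539, 10.736745834350586), 1.8081564903259277)
the job is handed in; nothing more can be done
None
```

I pushed the carrier home and handed the job in at about 21 s: it held within 1 mm of the seat after I let go, with no push reading above about 5 N; I inferred the clips from a force drop and the top view, since the clip joints can't be read.

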